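# Slip an anti-rack wedge into the vise and hold it snug

## Robot

A 6-joint arm with a two-finger parallel gripper is mounted at the origin on the work surface. World frame = base frame: x ahead of the robot, y to its left, z up, the work surface at z = 0. Lengths are in mm, angles in rad, forces in N, time in s.
With the tool pointing down it reaches from about 400 to 925 mm from the base axis. Payload 12.5 kg.
Tool frame: the origin (TCP) lies midway between the tips of the shut fingers; the grasp point (between the pads) lies 19 mm behind it; x points along the fingers, y is the direction in which the jaws open and shut, and the axes are right-handed (so a half turn about x gives the same grasp; the last joint's range is limited). The gripper opens to 95 mm and grips with 3 to 60 N. Pads are 20 mm wide; open, the fingers measure 119 mm over their backs; the gripper's body (75 mm by 180 mm) begins 59 mm behind the grasp point.
Start: joints at [-1.427, 0.491, 1.559, -0, 1.092, -0.106], TCP at [154.529, -605.613, 214.661] pointing down, gripper open.
Joint ranges: [-3.1, 3.1], [-0.84, 2.19], [0.05, 2.79], [-1.13, 4.28], [0.06, 2.93], [-2.69, 2.69]. Speed limits (rad/s): [2.22, 2.22, 2.79, 3.14, 3.14, 3.14].

## Interface

Orientations are given as [roll, pitch, yaw] about the fixed x, y, z axes, in that order (R = Rz(yaw) Ry(pitch) Rx(roll)).
In Python, from cell import sensors, read_camera, get_calibration, order gives the robot as it stands. The module is installed in compiled form; this text tells all that it offers.
- The arm moves only by the tool servo_tool, never from a script. Its argument "steps" is text: rows parted by semicolons, each of 7 numbers parted by spaces: the shift along the tool's x, y, z in mm, then the turn, a rotation vector about the tool's x, y, z in rad, then the finger opening in mm, from 0 to 95.1. A call has exactly 8 rows; each row shifts and turns the pose as measured when the row begins, along the tool's axes as they then stand; what a row does not reach is not made up. A row lasts 1/10 s, in which the tool goes at most 50 mm and 8.59 degrees, less where a joint would pass 70% of its speed; a pose out of reach is approached as far as the arm can. A call is refused whole if a number of a shift passes 50 or a number of a turn 0.15, either way. A call with a gripper value outside its range is refused whole. The fingers move at their own pace and stop on an object; the grip force is fixed at half the most. Time passes only in rows, so rows that do not move let the fingers close, or fill a call up. It gives the time, the measured TCP pose, the force and the opening at its end, in the units of the state.
- sensors.state(): the state, without advancing time (a new reading comes with each control period).
- read_camera(name): name is "side" or "top" or "wrist"; returns (picture, depth): 384x512x3 uint8, blue, green, red; 384x512 float32, mm along the optical axis (not along the pixel's ray), 0 where there is no reading.
- get_calibration(name): a dict with "mtx" (3x3 intrinsics, pixels), "R" (3x3) and "t" (3): a world point X has camera coordinates R X + t. Camera axes: x right, y down, z forward; pixel columns grow to the right and rows downward; lengths in mm; the calibration is good to about 2 mm. The wrist camera is an equidistant fisheye: a pixel r from the principal point sees the ray r / f radians off the axis. A picture is of the moment at which its call begins: read the wrist's pose just before it. get_calibration takes no time and is no camera call; for the wrist camera it gives the pose at the moment of the call.
- order.job_done(): hands the job in, once; it reports no verdict.
The state is a dict: "t": time; "joints": joint angles; "qvel": joint speeds; "tau": joint torques, N m; "eef_pos": TCP position; "tcp_rot": TCP orientation; "ft_force": force on the tool from outside, world axes, zero at the start; "moment": the same for the moment, N m; "opening": opening from 0.0 (shut) to 1.0 (fully open).
Only numpy, scipy, OpenCV 4.12 (cv2) and the standard library are available. Lean on these libraries where they do the work, as an engineer would, in place of code of your own. Each camera call takes 0.05 s, during which the arm holds its last target.

## Task

A thin board is clamped upright at one end of the bench vise, so the front jaw has racked inward at the empty end. Draw the T-headed wooden wedge up out of the chisel rack without disturbing the two chisels, and slide its blade, point down, upright and square to the jaws, into the gap at the empty end until it drags snugly against both jaws; do not force the jaw open. Finish while still holding the wedge there at that depth, so that the vise can be tightened: do not let go of it.

Things in the scene. Friction and masses are not known exactly. Their poses are not given: they have to be found in the camera images.
- wedge: loose light wooden T-headed wedge, about 45 g, standing point down in one of the rack's three slots (which one varies). Origin at the centre of its head, a block 18 (x) x 40 (y) x 50 (z) mm, the part to grip; the head's underside rests on the rack. z points up. Below hangs the blade: 26 mm wide (y), 90 mm long, thickness (x, both faces alike) 13 mm under the head to 3 mm at the tip
- wedge_tip (a point): centre of the wedge's blunt 3 mm tip, 115 mm below the centre of its head, same axes. The blade thickens evenly, 1 mm for every 9 mm up from the tip
- rack: fixed wooden chisel rack, 60 (x) x 232 (y) x 113 (z) mm, a slotted top board on two end panels. Origin at the centre of its underside, z up. Slots 15 x 29 mm, 18 mm deep and open below, at its y = -72, 0 and +72 mm hold the wedge and two chisels, all loosely
- chisel_wide: loose chisel, dark round wooden handle 80 mm tall and up to 29 mm thick above the rack's top, origin at the handle's middle; to be left where it is
- chisel_narrow: the other loose chisel, with a narrower blade; same handle and origin; to be left where it is
- rear_jaw: fixed rear jaw of the bench vise, 180 mm wide, wooden lining on a cast plate, its top 145 mm above the table. Origin in the middle of its clamping face, at the top edge. x points square out of the gap into this jaw, y along the jaw towards the clamped board, z up. The half at negative y is the empty end. Guide bars and screw cross the gap 77 mm down, within 37 mm of the middle
- board: the clamped board, fixed: 12 mm thick (x), 46 mm wide (y), 175 mm tall, standing 70 mm above the jaws, at +40 to +86 mm along them. Origin at the centre of its lower end
- front_jaw: front jaw, on the robot's side, as wide and high as the rear one, handwheel in front. Racked inward at the empty end by 0.9 to 2.3 degrees about a vertical line at the board's inner edge; origin on that line, on its clamping face at the top edge, axes as the rear jaw's but turned by the racking. Stiff: it stays as it stands and gives way only to about 18 N at the empty end
- rear_edge (a point): point on the rear jaw's top inner edge in the middle of the empty end, 62 mm from the jaw's middle, away from the board
- front_edge (a point): the point opposite it on the front jaw's top inner edge, 102 mm along the jaw from its pivot line. From here to the rear edge the gap is 8 to 10.5 mm; the wedge belongs half-way between the two. The faces are upright, so the gap is as wide farther down
Things that resemble listed ones, but are neither listed nor needed, are in the scene too. Several things have the shape of the wedge; the one meant has the colours described above. Leave any green look-alike of the rack alone.

How it is judged (in metres and radians):
On the way, in this order (a step that is already met when the one before it is completed fails the run):
1. the wedge is drawn clear of the rack in the gripper (z of wedge_tip in the frame of rack above 0.116 m and contact force between the fingers and wedge above 1 N), for 0.1 s.
2. held in the gripper, the blade's point has entered the gap between the jaws at the empty end (z of wedge_tip in the frame of rear_jaw below -0.006 m and x of wedge_tip in the frame of rear_jaw between -0.012 and 0 m and y of wedge_tip in the frame of rear_jaw between -0.085 and -0.03 m and contact force between the fingers and wedge above 1 N), for 0.1 s.
At the end, for the whole second after the job is handed in: Wedge still gripped and at rest, blade between the jaws at the empty end, tip over 30 mm deep, upright and square to the jaws within 5 degrees, pressing on each jaw with over 1.5 N; front jaw pushed open by under 1.5 mm, chisels moved under 20 mm (contact force between wedge and rear_jaw above 1.5 N and contact force between wedge and front_jaw above 1.5 N and z of wedge_tip in the frame of rear_jaw below -0.03 m and x of wedge_tip in the frame of rear_jaw between -0.012 and 0 m and y of wedge_tip in the frame of rear_jaw between -0.085 and -0.03 m and angle between wedge's own z axis and vertical below 0.09 rad and angle between the x axis of wedge and the x axis of rear_jaw, either way round below 0.09 rad and contact force between the fingers and wedge above 2 N and linear speed of wedge below 0.01 m/s and distance of front_edge from where it was at the start of the episode below 0.0015 m and distance of each of chisel_wide, chisel_narrow from where it was at the start of the episode below 0.02 m); the arm keeps its last pose, push and grip.
It fails at once if the front jaw is forced open (distance of front_edge from where it was at the start of the episode above 0.002 m).
It fails at once if a chisel is disturbed (distance of any of chisel_wide, chisel_narrow from where it was at the start of the episode above 0.03 m).
It also fails if it takes over 42 s, if anything falls off the work surface, if the arm or the gripper's body presses on something with over 40 N, if the wrist force passes 120 N, or if a joint passes its speed limit or range.

## Working session

There is one attempt and no reset: what is moved stays moved. The work goes in short steps, Python scripts to look and compute and a tool call to move; the robot and the scene stay as the last step left them, time stands still between calls to the robot, and variables do not carry over. Pictures are saved under pics/ and viewed, and the job is handed in when it is done.

Besides the shell and the picture viewer there is one more tool, called after ">>>" as name(argument=value, ...), one argument or row to a line, values as JSON. servo_tool: Moves the arm, as the interface text tells. Its arguments: {"type":"object","properties":{"steps":{"type":"string"}},"required":["steps"]}

```bash
mkdir -p pics; cat > h.py <<'E'
import numpy as np, cv2
from cell import sensors, read_camera, get_calibration, order
def snap(n):
    c=get_calibration(n); p,d=read_camera(n); np.savez(f'{n}.npz',p=p,d=d,**{k:np.array(c[k]) for k in('mtx','R','t')}); return p,d,c
def load(n):
    z=np.load(f'{n}.npz'); return z['p'],z['d'],z
def pt(c,d,u,v):
    z=d[v,u]; K=np.array(c['mtx']); X=np.array([(u-K[0,2])/K[0,0]*z,(v-K[1,2])/K[1,1]*z,z]); return np.array(c['R']).T@(X-np.array(c['t']))
def cloud(c,d):
    K=np.array(c['mtx']); v,u=np.mgrid[:d.shape[0],:d.shape[1]]
    X=np.stack([(u-K[0,2])/K[0,0]*d,(v-K[1,2])/K[1,1]*d,d],-1); return (X-np.array(c['t']))@np.array(c['R'])
E
python3 - <<'E'
from h import *
for n in('top','side','wrist'):
    p,d,c=snap(n); cv2.imwrite(f'pics/{n}0.png',p); print(n,np.round(c['mtx'],1).tolist(),np.round(c['R'],3).tolist(),np.round(c['t'],1))
print(sensors.state())
E
```

```text
top [[382.1, 0.0, 256.0], [0.0, 382.1, 190.4], [0.0, 0.0, 1.0]] [[0.019, -1.0, 0.01], [-0.983, -0.02, -0.181], [0.181, -0.006, -0.983]] [-194.2  492.4 1160.1]
side [[377.5, 0.0, 259.8], [0.0, 377.5, 187.2], [0.0, 0.0, 1.0]] [[0.811, -0.585, 0.011], [-0.4, -0.568, -0.719], [0.427, 0.579, -0.695]] [-522.1  169.4 1077.7]
wrist [[297.3, 0.0, 258.1], [0.0, 297.3, 192.4], [0.0, 0.0, 1.0]] [[0.248, -0.969, -0.001], [-0.937, -0.24, 0.255], [-0.247, -0.062, -0.967]] [-624.2  -28.8  389.1]
{'t': 0.15, 'joints': array([-1.42661765e+00,  4.91400896e-01,  1.55932432e+00, -1.59201283e-05,
        1.09170745e+00, -1.05615601e-01]), 'qvel': array([ 0.00106137, -0.00113438, -0.00233659, -0.00014599,  0.00103108,
       -0.00045585]), 'tau': array([ 4.58841041e-04, -6.12899351e+01, -2.58275288e+01,  6.92415331e-02,
        4.73471673e-02, -6.49903154e-05]), 'eef_pos': array([ 154.48470203, -605.41370252,  214.20341971]), 'tcp_rot': array([-1.65960233,  1.5699562 ,  1.73179195]), 'ft_force': array([ 0.41820424, -0.4318352 ,  0.05688671]), 'moment': array([-0.02026613,  0.03935338,  0.03989199]), 'opening': 0.9994326170065458}
```

View pics/top0.png

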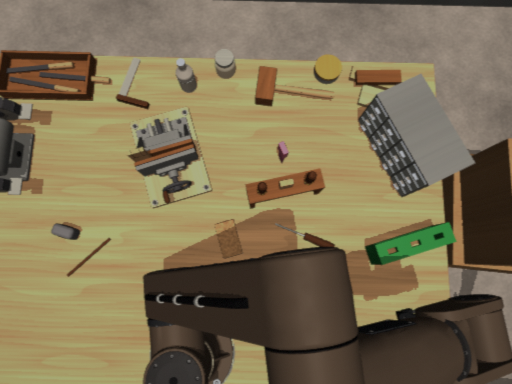

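View pics/side0.png

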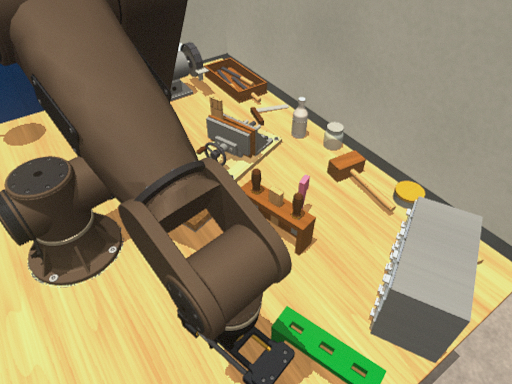

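View pics/wrist0.png

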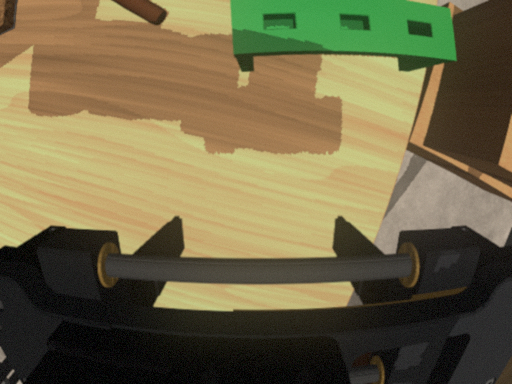

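```bash
python3 - <<'E'
from h import *
p,d,c=load('top'); C=cloud(c,d)
a=cv2.resize(p[100:215,120:240],None,fx=5,fy=5,interpolation=cv2.INTER_CUBIC);cv2.imwrite('pics/vise.png',a)
a=cv2.resize(p[140:215,235:335],None,fx=7,fy=7,interpolation=cv2.INTER_CUBIC);cv2.imwrite('pics/rack.png',a)
for (u,v) in [(287,183),(262,187),(310,177),(275,193),(298,186),(252,193),(320,175),(283,150),(100,200),(168,155)]: print(u,v,np.round(pt(c,d,u,v),1),p[v,u])
E
```

```text
287 183 [ 498.2 -272.   162.3] [107 162 170]
262 187 [ 479.  -200.   193.1] [27 45 80]
310 177 [ 510.2 -333.4  193. ] [22 35 63]
275 193 [ 476.9 -240.7  114.8] [ 50  87 141]
298 186 [ 499.5 -309.1  115. ] [ 48  84 137]
252 193 [ 476.5 -172.3  109.3] [ 48  83 136]
320 175 [ 535.2 -375.8  111.8] [ 51  87 141]
283 150 [ 603.9 -262.1  135.1] [143 125 169]
100 200 [463.1 323.   -3.5] [108 162 170]
168 155 [579.3  77.3 141.7] [57 71 95]
```

View pics/vise.png

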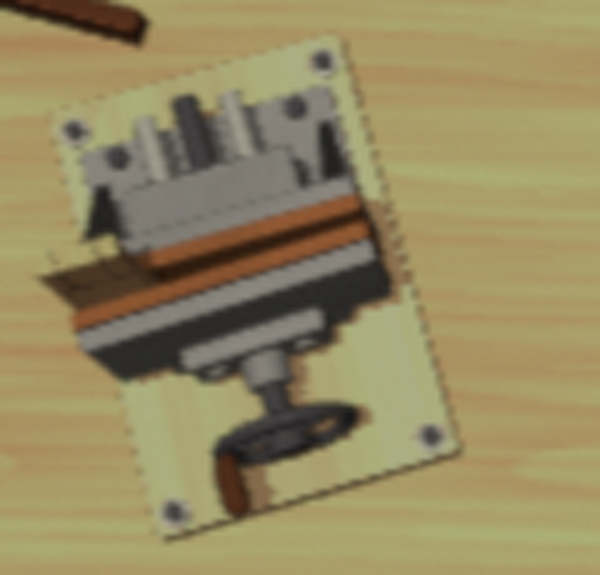

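View pics/rack.png

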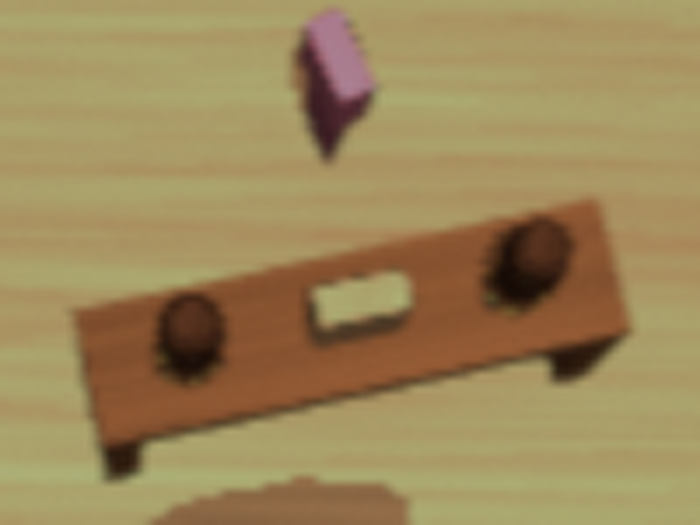

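```bash
python3 - <<'E'
from h import *
p,d,c=load('top'); C=cloud(c,d)
v,u=np.mgrid[:384,:512]
def rect(m,name):
    P=C[m]; xy=P[:,:2].astype(np.float32); r=cv2.minAreaRect(xy); b=cv2.boxPoints(r)
    e=b[1]-b[0]; f=b[2]-b[1]; L=e if np.hypot(*e)>np.hypot(*f) else f
    print(name,m.sum(),'c',np.round(r[0],1),'size',np.round(r[1],1),'long ang',np.degrees(np.arctan2(L[1],L[0])).round(2),'zmed',np.median(P[:,2]).round(1))
roi=(u>235)&(u<335)&(v>160)&(v<215)
rect(roi&(C[...,2]>100)&(C[...,2]<120),'rack')
rect(roi&(C[...,2]>155)&(C[...,2]<170)&(p[...,0]>75)&(u>275)&(u<298),'head')
for lo,hi in((238,272),(300,325)):
    m=roi&(C[...,2]>185)&(u>lo)&(u<hi); rect(m,'chisel')
t=(u>50)&(u<130)&(v>180)&(v<230); print('table',np.median(C[t][:,2]))
roi=(u>120)&(u<215)&(v>120)&(v<185)
m=roi&(C[...,2]>135)&(C[...,2]<155); rect(m,'jawtops')
hs=cv2.cvtColor(p,cv2.COLOR_BGR2HSV); o=m&(hs[...,1]>110); rect(o,'lining'); 
o=(o*255).astype(np.uint8); cv2.imwrite('pics/o.png',cv2.resize(o[100:215,120:240],None,fx=5,fy=5))
E
```

```text
rack 1236 c [ 500.9 -268.7] size [ 61.3 232.2] long ang -76.62 zmed 112.8
head 74 c [ 500.6 -270. ] size [15.6 38. ] long ang -76.79 zmed 162.8
chisel 67 c [ 385.7 -193. ] size [ 22.6 218.1] long ang -2.64 zmed 191.7
chisel 67 c [ 405.3 -256.5] size [ 22.3 300.8] long ang -36.19 zmed 192.1
table -0.668311146166421
jawtops 950 c [588.4  94. ] size [ 59.7 179.8] long ang -70.86 zmed 142.9
lining 426 c [588.9  94.1] size [ 32.3 179.8] long ang -70.4 zmed 144.0
```

View pics/o.png

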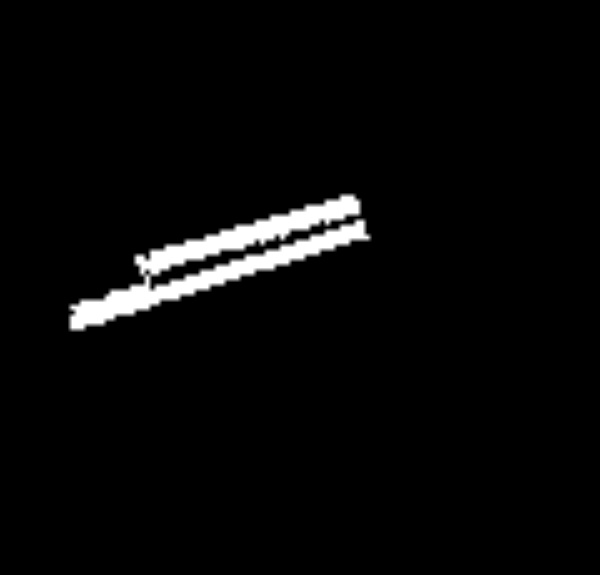

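```bash
cat >> h.py <<'E'
from scipy.spatial.transform import Rotation as Ro
def pose():
    s=sensors.state(); return s, np.array(s['eef_pos']), Ro.from_euler('xyz',s['tcp_rot'])
def Rt(ydeg):
    a=np.radians(ydeg); x=np.array([0,0,-1.]); y=np.array([np.cos(a),np.sin(a),0]); return Ro.from_matrix(np.stack([x,y,np.cross(x,y)],1))
def plan(tgt,ydeg,n):
    s,p,R=pose(); T=Rt(ydeg); w=(T*R.inv()).as_rotvec()/n; dp=(np.array(tgt)-p)/n
    print('pos',p.round(1),'open y ang',np.degrees(np.arctan2(*R.as_matrix()[:2,1][::-1])).round(2),'F',np.round(s['ft_force'],1),'op',round(s['opening']*95.1,1),'t',round(s['t'],2),'|dp|',np.linalg.norm(dp).round(1))
    for i in range(n):
        print(' '.join(f'{q:.1f}' for q in R.inv().apply(dp)),' '.join(f'{q:.3f}' for q in R.inv().apply(w)))
        R=Ro.from_rotvec(w)*R
E
python3 - <<'E'
from h import *
plan([500.7,-269.5,250],13.4,16)
plan([500.7,-269.5,250],193.4,16)
E
```

```text
pos [ 154.5 -605.4  214.2] open y ang -75.69 F [ 0.4 -0.4  0.1] op 95.0 t 0.15 |dp| 30.2
-2.2 -15.0 -26.2 -0.097 -0.000 0.000
-2.2 -12.4 -27.5 -0.097 -0.000 0.000
-2.2 -9.7 -28.6 -0.097 -0.000 0.000
-2.2 -6.8 -29.4 -0.097 -0.000 0.000
-2.2 -4.0 -29.9 -0.097 -0.000 0.000
-2.2 -1.0 -30.1 -0.097 -0.000 0.000
-2.2 1.9 -30.1 -0.097 -0.000 0.000
-2.2 4.8 -29.8 -0.097 -0.000 0.000
-2.2 7.7 -29.2 -0.097 -0.000 0.000
-2.2 10.5 -28.3 -0.097 -0.000 0.000
-2.2 13.1 -27.1 -0.097 -0.000 0.000
-2.2 15.7 -25.7 -0.097 -0.000 0.000
-2.2 18.1 -24.1 -0.097 -0.000 0.000
-2.2 20.4 -22.2 -0.097 -0.000 0.000
-2.2 22.5 -20.1 -0.097 -0.000 0.000
-2.2 24.3 -17.9 -0.097 -0.000 0.000
pos [ 154.5 -605.4  214.2] open y ang -75.69 F [ 0.4 -0.4  0.1] op 95.0 t 0.15 |dp| 30.2
-2.2 -15.0 -26.2 0.099 0.000 0.000
-2.2 -17.5 -24.5 0.099 0.000 0.000
-2.2 -19.9 -22.7 0.099 0.000 0.000
-2.2 -22.0 -20.6 0.099 0.000 0.000
-2.2 -23.9 -18.3 0.099 0.000 0.000
-2.2 -25.6 -15.9 0.099 0.000 0.000
-2.2 -27.1 -13.3 0.099 0.000 0.000
-2.2 -28.3 -10.5 0.099 0.000 0.000
-2.2 -29.2 -7.7 0.099 0.000 0.000
-2.2 -29.8 -4.7 0.099 0.000 0.000
-2.2 -30.1 -1.8 0.099 0.000 0.000
-2.2 -30.1 1.2 0.099 0.000 0.000
-2.2 -29.9 4.2 0.099 0.000 0.000
-2.2 -29.3 7.1 0.099 0.000 0.000
-2.2 -28.4 10.0 0.099 0.000 0.000
-2.2 -27.3 12.8 0.099 0.000 0.000
```

>>> servo_tool(
  steps="-3 -15 -26 -0.097 0 0 95; -3 -12.4 -27.5 -0.097 0 0 95; -3 -9.7 -28.6 -0.097 0 0 95; -3 -6.8 -29.4 -0.097 0 0 95; -3 -4 -29.9 -0.097 0 0 95; -3 -1 -30.1 -0.097 0 0 95; -3 1.9 -30.1 -0.097 0 0 95; -3 4.8 -29.8 -0.097 0 0 95",
)

```text
t: 0.95
eef_pos: [328.9, -431.1, 236.5]
tcp_rot: [-2.282, 1.566, 1.909]
ft_force: [0.5, 0.2, 0.4]
opening: 1.002
```

```bash
python3 - <<'E'
from h import *
plan([500.7,-269.5,240],13.4,8)
E
```

```text
pos [ 328.9 -431.1  236.5] open y ang -29.87 F [0.5 0.2 0.4] op 95.3 t 0.95 |dp| 29.5
-0.4 8.6 -28.2 -0.094 -0.001 0.000
-0.4 11.2 -27.3 -0.094 -0.001 0.000
-0.4 13.7 -26.1 -0.094 -0.001 0.000
-0.4 16.1 -24.7 -0.094 -0.001 0.000
-0.4 18.4 -23.1 -0.094 -0.001 0.000
-0.4 20.4 -21.2 -0.094 -0.001 0.000
-0.4 22.4 -19.2 -0.094 -0.001 0.000
-0.4 24.1 -17.0 -0.094 -0.001 0.000
```

>>> servo_tool(
  steps="-0.4 8.6 -28.2 -0.094 -0.001 0 95; -0.4 11.2 -27.3 -0.094 -0.001 0 95; -0.4 13.7 -26.1 -0.094 -0.001 0 95; -0.4 16.1 -24.7 -0.094 -0.001 0 95; -0.4 18.4 -23.1 -0.094 -0.001 0 95; -0.4 20.4 -21.2 -0.094 -0.001 0 95; -0.4 22.4 -19.2 -0.094 -0.001 0 95; -0.4 24.1 -17 -0.094 -0.001 0 95",
)

```text
t: 1.75
eef_pos: [504.8, -259.1, 239.1]
tcp_rot: [-1.305, 1.566, -2.613]
ft_force: [0.1, 0.0, 0.6]
opening: 1.001
```

```bash
python3 - <<'E'
from h import *
plan([500.7,-269.5,190],13.4,2)
p,d,c=snap('wrist'); cv2.imwrite('pics/w1.png',p)
E
```

```text
pos [ 504.8 -259.1  239.1] open y ang 15.06 F [0.1 0.  0.6] op 95.2 t 1.75 |dp| 25.2
24.6 -3.2 4.5 0.015 0.001 0.002
24.6 -3.2 4.5 0.015 0.001 0.002
```

View pics/w1.png

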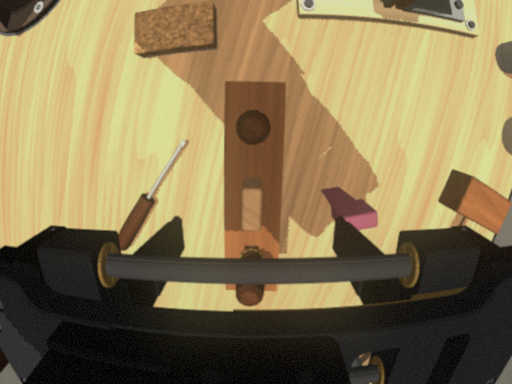

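>>> servo_tool(
  steps="15 -3 4.5 0.015 0.001 0.001 95; 15 -3 4.5 0.015 0.001 0.001 95; 5 0 0 0 0 0 95; 0 0 0 0 0 0 95; 0 0 0 0 0 0 95; 0 0 0 0 0 0 95; 0 0 0 0 0 0 95; 0 0 0 0 0 0 95",
)

```text
t: 2.6
eef_pos: [504.9, -265.5, 204.6]
tcp_rot: [2.899, 1.571, 1.571]
ft_force: [0.2, 0.7, -0.7]
opening: 1.004
```

```bash
python3 - <<'E'
from h import *
plan([500.7,-269.5,123],13.4,6)
p,d,c=snap('wrist'); cv2.imwrite('pics/w2.png',p)
E
```

```text
pos [ 504.9 -265.5  204.6] open y ang 13.94 F [ 0.2  0.7 -0.7] op 95.5 t 2.6 |dp| 13.6
13.6 -0.8 0.5 0.002 -0.000 -0.000
13.6 -0.8 0.5 0.002 -0.000 -0.000
13.6 -0.8 0.5 0.002 -0.000 -0.000
13.6 -0.8 0.5 0.002 -0.000 -0.000
13.6 -0.8 0.5 0.002 -0.000 -0.000
13.6 -0.8 0.5 0.002 -0.000 -0.000
```

View pics/w2.png

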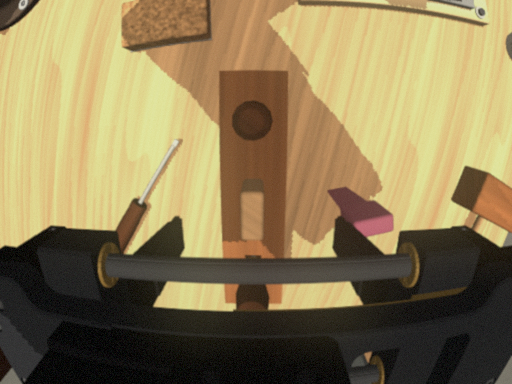

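>>> servo_tool(
  steps="14 -2 1.5 0.003 0 0 95; 14 -2 1.5 0.003 0 0 95; 14 -1 1 0.003 0 0 95; 14 0 0 0 0 0 95; 13 0 0 0 0 0 95; 8 0 0 0 0 0 95; 0 0 0 0 0 0 95; 0 0 0 0 0 0 95",
)

```text
t: 3.45
eef_pos: [501.9, -271.4, 127.2]
tcp_rot: [0.747, 1.566, -0.59]
ft_force: [0.5, -0.4, -0.1]
opening: 1.0
```

```bash
python3 - <<'E'
from h import *
plan([500.7,-269.5,123],13.4,1)
E
```

```text
pos [ 501.9 -271.4  127.2] open y ang 13.41 F [ 0.5 -0.4 -0.1] op 95.1 t 3.45 |dp| 4.8
4.2 -0.8 -2.1 0.000 0.003 -0.003
```

>>> servo_tool(
  steps="4 -0.8 -2 0 0.003 -0.003 95; 0 0 0 0 0 0 60; 0 0 0 0 0 0 30; 0 0 0 0 0 0 10; 0 0 0 0 0 0 5; 0 0 0 0 0 0 5; 0 0 0 0 0 0 5; 0 0 0 0 0 0 5",
)

```text
t: 4.25
eef_pos: [501.3, -269.9, 125.0]
tcp_rot: [0.675, 1.568, -0.661]
ft_force: [-0.6, -0.2, -0.4]
opening: 0.467
```

```bash
python3 - <<'E'
from h import *
plan([500.7,-269.5,123],13.4,1)
E
```

```text
pos [ 501.3 -269.9  125. ] open y ang 13.43 F [-0.6 -0.2 -0.4] op 44.4 t 4.25 |dp| 2.1
2.0 -0.5 -0.5 0.000 0.002 -0.002
```

>>> servo_tool(
  steps="0 0 0 0 0 0 5; 0 0 0 0 0 0 5; 0 0 0 0 0 0 5; 0 0 0 0 0 0 5; 0 0 0 0 0 0 5; 0 0 0 0 0 0 5; 0 0 0 0 0 0 5; 0 0 0 0 0 0 5",
)

```text
t: 5.05
eef_pos: [501.3, -269.9, 125.0]
tcp_rot: [0.663, 1.568, -0.673]
ft_force: [0.3, -0.4, -0.6]
opening: 0.187
```

>>> servo_tool(
  steps="-8 0 0 0 0 0 5; -18 0 0 0 0 0 5; -24 0 0 0 0 0 5; -24 0 0 0 0 0 5; -24 0 0 0 0 0 5; -24 0 0 0 0 0 5; -24 0 0 0 0 0 5; -24 0 0 0 0 0 5",
)

```text
t: 5.85
eef_pos: [499.5, -268.7, 302.0]
tcp_rot: [-2.284, 1.569, 2.663]
ft_force: [0.8, -0.2, -0.8]
opening: 0.186
```

```bash
python3 - <<'E'
from h import *
plan([500.7,-269.5,315],13.4,3)
p,d,c=snap('top'); cv2.imwrite('pics/t1.png',p[80:280,100:360].repeat(3,0).repeat(3,1))
p,d,c=snap('side'); cv2.imwrite('pics/s1.png',p[50:300,150:350].repeat(2,0).repeat(2,1))
E
```

```text
pos [ 499.5 -268.7  302. ] open y ang 13.42 F [ 0.8 -0.2 -0.8] op 17.7 t 5.85 |dp| 4.4
-4.3 0.3 0.3 0.000 -0.000 0.001
-4.3 0.3 0.3 0.000 -0.000 0.001
-4.3 0.3 0.4 0.000 -0.000 0.001
```

View pics/t1.png

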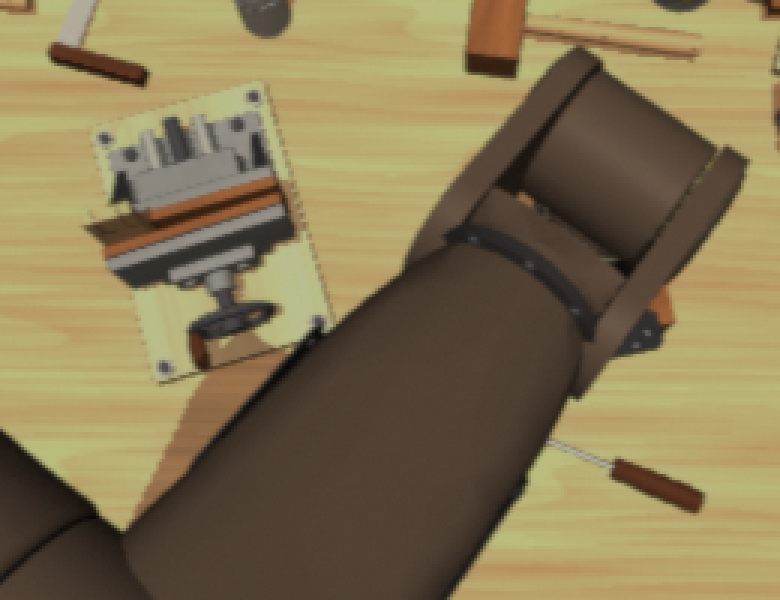

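View pics/s1.png

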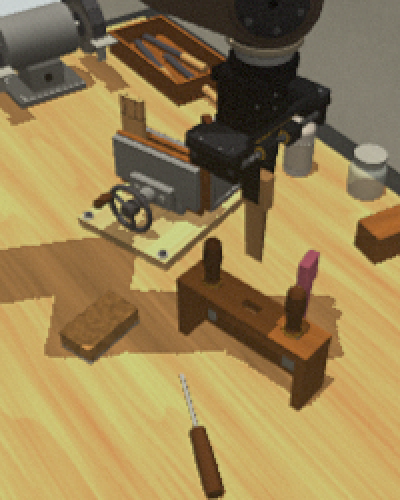

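```bash
cat >> h.py <<'E'
def proj(c,X):
    Y=X@np.array(c['R']).T+np.array(c['t']); K=np.array(c['mtx']); return (Y[...,:2]/Y[...,2:])@np.diag([K[0,0],K[1,1]])+K[:2,2]
def projw(c,X):
    Y=X@np.array(c['R']).T+np.array(c['t']); K=np.array(c['mtx']); r=np.hypot(Y[...,0],Y[...,1]); th=np.arctan2(r,Y[...,2]); s=K[0,0]*th/np.maximum(r,1e-9)
    return np.stack([K[0,2]+Y[...,0]*s,K[1,2]+Y[...,1]*s],-1)
E
python3 - <<'E'
from h import *
p,d,c=load('top')
# local frame: s along jaw (ang 109 = towards board), n across
o=np.array([588.4,94.]); a=np.radians(109.4); Y=np.array([np.cos(a),np.sin(a)]); X=np.array([np.sin(a),-np.cos(a)])
s=np.arange(-100,100.1,.5); n=np.arange(-50,50.1,.5)
G=o+s[None,:,None]*Y+n[::-1][:,None,None]*X
U=proj(c,np.concatenate([G,np.full(G.shape[:2]+(1,),145.)],-1)).astype(np.float32)
im=cv2.remap(p,U[...,0],U[...,1],cv2.INTER_CUBIC); cv2.imwrite('pics/rectt.png',cv2.resize(im,None,fx=2,fy=2))
E
```

```text
(no output)
```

View pics/rectt.png

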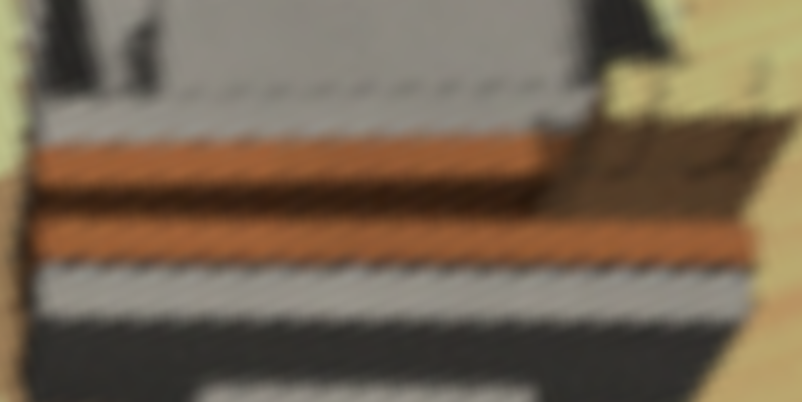

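```bash
python3 - <<'E'
from h import *
s,p,R=pose(); c=get_calibration('wrist'); cam=-np.array(c['R']).T@np.array(c['t']); print('cam in tool',R.inv().apply(cam-p).round(1),'axis',R.inv().apply(np.array(c['R'])[2]).round(3))
# tool z world
print(R.as_matrix()[:,2])
plan([611,30,320],18.9,12)
E
```

```text
cam in tool [-168.8    0.3  -71.7] axis [ 0.967 -0.001  0.254]
[ 0.23215832 -0.97267486  0.00247674]
pos [ 500.5 -269.3  304.1] open y ang 13.42 F [ 0.1 -0.7 -0.6] op 17.9 t 5.95 |dp| 26.6
-1.4 14.8 -22.1 -0.008 0.000 -0.000
-1.4 14.9 -22.0 -0.008 0.000 -0.000
-1.3 15.1 -21.9 -0.008 0.000 -0.000
-1.3 15.3 -21.8 -0.008 0.000 -0.000
-1.3 15.4 -21.6 -0.008 0.000 -0.000
-1.3 15.6 -21.5 -0.008 0.000 -0.000
-1.3 15.8 -21.4 -0.008 0.000 -0.000
-1.3 16.0 -21.3 -0.008 0.000 -0.000
-1.3 16.1 -21.1 -0.008 0.000 -0.000
-1.3 16.3 -21.0 -0.008 0.000 -0.000
-1.3 16.5 -20.9 -0.008 0.000 -0.000
-1.3 16.6 -20.7 -0.008 0.000 -0.000
```

>>> servo_tool(
  steps="-1 15 -22 -0.012 0 0 5; 0 16 -24 -0.012 0 0 5; 0 19 -28 -0.012 0 0 5; 0 19 -28 -0.012 0 0 5; 2 19 -28 -0.012 0 0 5; 6 18 -25 -0.012 0 0 5; 10 17 -22 -0.012 0 0 5; 10 15 -20 -0.012 0 0 5",
)

```text
t: 6.75
eef_pos: [579.7, -36.0, 274.0]
tcp_rot: [-0.154, 1.569, -1.397]
ft_force: [1.0, -0.4, -0.8]
opening: 0.186
```

```bash
python3 - <<'E'
from h import *
plan([628,-45,245],18.9,4)
E
```

```text
pos [579.7 -36.  274. ] open y ang 18.81 F [ 1.  -0.4 -0.8] op 17.7 t 6.75 |dp| 14.3
7.3 10.7 6.0 -0.000 0.000 0.000
7.3 10.7 6.0 -0.000 0.000 0.000
7.3 10.7 6.0 -0.000 0.000 0.000
7.2 10.7 6.0 -0.000 0.000 0.000
```

>>> servo_tool(
  steps="7 11 6 0 0 0 5; 7 11 6 0 0 0 5; 7 11 6 0 0 0 5; 7 11 6 0 0 0 5; 0 0 0 0 0 0 5; 0 0 0 0 0 0 5; 0 0 0 0 0 0 5; 0 0 0 0 0 0 5",
)

```text
t: 7.55
eef_pos: [631.8, -45.6, 241.0]
tcp_rot: [-1.638, 1.566, -2.881]
ft_force: [-1.1, -0.7, -0.9]
opening: 0.187
```

```bash
python3 - <<'E'
from h import *
plan([628,-45,245],18.9,4)
p,d,c=snap('wrist'); cv2.imwrite('pics/w3.png',p)
E
```

```text
pos [631.8 -45.6 241. ] open y ang 18.8 F [-1.1 -0.7 -0.9] op 17.8 t 7.55 |dp| 1.4
-1.0 -0.9 -0.5 -0.000 -0.000 0.001
-1.0 -0.9 -0.5 -0.000 -0.000 0.001
-1.0 -0.9 -0.5 -0.000 -0.000 0.001
-1.0 -0.9 -0.5 -0.000 -0.000 0.001
```

View pics/w3.png

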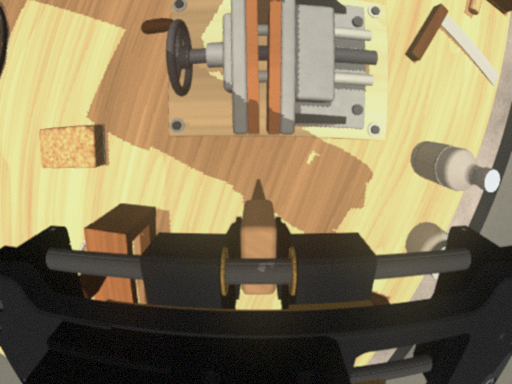

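```bash
python3 - <<'E'
from h import *
p,d,c=load('wrist')
o=np.array([588.4,94.]); a=np.radians(108.9); Y=np.array([np.cos(a),np.sin(a)]); X=np.array([np.sin(a),-np.cos(a)])
s=np.arange(-160,40.1,.5); n=np.arange(-40,40.1,.25)
G=o+s[None,:,None]*Y+n[::-1][:,None,None]*X
U=projw(c,np.concatenate([G,np.full(G.shape[:2]+(1,),145.)],-1)).astype(np.float32)
im=cv2.remap(p,U[...,0],U[...,1],cv2.INTER_CUBIC); cv2.imwrite('pics/rectw.png',cv2.resize(im,None,fx=2,fy=1.5)); np.savez('rw.npz',im=im,s=s,n=n[::-1])
E
```

```text
(no output)
```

View pics/rectw.png

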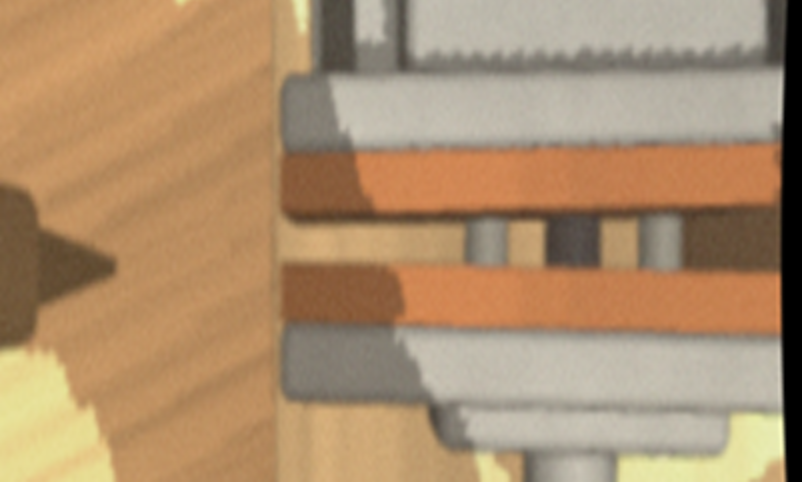

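```bash
python3 - <<'E'
from h import *
z=np.load('rw.npz'); im,s,n=z['im'].astype(float),z['s'],z['n']
c=load('wrist')[2]; cam=-c['R'].T@c['t']; print('cam',cam)
for s0 in range(-86,-20,6):
    k=(abs(s-s0)<=2); g=im[:,k].mean(1); 
    sel=(n>0)&(n<9); 
    if s0 in(-74,-62,-50): print(s0,[(float(n[i]),g[i].round().astype(int).tolist()) for i in range(len(n)) if -8<n[i]<9][::2])
E
```

```text
cam [609.7911541   22.54023493 409.83231434]
-74 [(8.75, [58, 91, 137]), (8.25, [60, 93, 138]), (7.75, [59, 93, 138]), (7.25, [57, 90, 136]), (6.75, [57, 90, 137]), (6.25, [58, 90, 136]), (5.75, [57, 88, 133]), (5.25, [53, 82, 121]), (4.75, [48, 71, 105]), (4.25, [46, 66, 93]), (3.75, [49, 70, 93]), (3.25, [62, 89, 112]), (2.75, [81, 116, 143]), (2.25, [99, 141, 174]), (1.75, [113, 160, 197]), (1.25, [117, 165, 202]), (0.75, [118, 166, 203]), (0.25, [117, 166, 202]), (-0.25, [117, 165, 202]), (-0.75, [118, 166, 203]), (-1.25, [119, 167, 204]), (-1.75, [118, 166, 204]), (-2.25, [118, 166, 204]), (-2.75, [111, 156, 194]), (-3.25, [100, 143, 180]), (-3.75, [83, 122, 159]), (-4.25, [68, 104, 143]), (-4.75, [59, 93, 136]), (-5.25, [57, 90, 136]), (-5.75, [57, 89, 136]), (-6.25, [57, 90, 137]), (-6.75, [58, 91, 137]), (-7.25, [57, 91, 137]), (-7.75, [57, 90, 137])]
-62 [(8.75, [84, 135, 208]), (8.25, [83, 134, 208]), (7.75, [83, 134, 208]), (7.25, [84, 135, 208]), (6.75, [85, 136, 209]), (6.25, [84, 134, 206]), (5.75, [82, 131, 201]), (5.25, [75, 117, 179]), (4.75, [62, 95, 145]), (4.25, [
[... 756 characters left out ...]
206]), (5.75, [79, 127, 197]), (5.25, [69, 110, 170]), (4.75, [55, 85, 131]), (4.25, [47, 69, 100]), (3.75, [50, 72, 95]), (3.25, [65, 91, 113]), (2.75, [84, 116, 144]), (2.25, [98, 138, 169]), (1.75, [107, 152, 185]), (1.25, [110, 155, 188]), (0.75, [111, 155, 189]), (0.25, [110, 155, 189]), (-0.25, [109, 154, 188]), (-0.75, [109, 154, 187]), (-1.25, [109, 154, 188]), (-1.75, [109, 154, 189]), (-2.25, [109, 153, 187]), (-2.75, [105, 149, 182]), (-3.25, [101, 142, 177]), (-3.75, [94, 136, 179]), (-4.25, [88, 133, 188]), (-4.75, [85, 133, 199]), (-5.25, [84, 134, 208]), (-5.75, [85, 135, 211]), (-6.25, [85, 135, 211]), (-6.75, [83, 134, 209]), (-7.25, [82, 133, 208]), (-7.75, [82, 134, 208])]
```

```bash
python3 - <<'E'
from h import *
z=np.load('rw.npz'); im,s,n=z['im'].astype(float),z['s'],z['n']
R=[];F=[]
for s0 in np.arange(-60,24,3):
    g=im[:,abs(s-s0)<=1.5,2].mean(1); 
    k=(n<8)&(n>3.4); nn=n[k]; gg=g[k]; top=im[(n>8)&(n<12)][:,abs(s-s0)<=1.5,2].mean(); th=top*.72
    i=np.where(gg<th)[0]
    if len(i): i=i[0]; R.append((s0,np.interp(th,[gg[i],gg[i-1]],[nn[i],nn[i-1]])))
for s0 in np.arange(-86,24,3):
    q=im[:,abs(s-s0)<=1.5].mean(1); r=q[:,2]/q[:,0]; k=(n<-1)&(n>-7); nn=n[k]; rr=r[k]; lo=np.median(r[(n<-0.)&(n>-2)]); hi=np.median(r[(n<-7)&(n>-10)]); th=(lo+hi)/2
    i=np.where(rr>th)[0]
    if len(i) and i[0]>0: F.append((s0,nn[i[0]]))
for L,nm in((R,'rear'),(F,'front')):
    L=np.array(L); print(nm,L.round(2).tolist()); f=np.polyfit(L[:,0],L[:,1],1)
    for _ in range(3):
        r=L[:,1]-np.polyval(f,L[:,0]); k=abs(r)<max(.3,2*np.median(abs(r))); f=np.polyfit(L[k,0],L[k,1],1)
    print(nm,'slope deg',np.degrees(f[0]),'at -61.75',np.polyval(f,-61.75),r.std())
E
```

```text
rear [[-60.0, 4.84], [-57.0, 4.93], [-54.0, 4.88], [-51.0, 4.92], [-48.0, 5.13], [-45.0, 5.1], [-42.0, 5.06], [-39.0, 5.24], [-36.0, 5.28], [-33.0, 5.3], [-30.0, 5.4], [-27.0, 5.39], [-24.0, 5.35], [-21.0, 5.35], [-18.0, 5.39], [-15.0, 5.33], [-12.0, 5.42], [-9.0, 5.52], [-6.0, 5.48], [-3.0, 5.56], [0.0, 5.66], [3.0, 5.69], [6.0, 5.75], [9.0, 5.79], [12.0, 5.76], [15.0, 5.78], [18.0, 5.89], [21.0, 5.89]]
rear slope deg 0.7064244753593621 at -61.75 4.874521981276464 0.06370438739022843
front [[-86.0, -4.25], [-83.0, -4.25], [-80.0, -4.25], [-77.0, -4.25], [-74.0, -4.25], [-71.0, -4.25], [-68.0, -4.25], [-65.0, -4.25], [-62.0, -4.0], [-59.0, -4.25], [-56.0, -4.0], [-53.0, -4.25], [-50.0, -4.25], [-47.0, -4.25], [-44.0, -4.25], [-41.0, -4.5], [-38.0, -4.75], [-35.0, -4.5], [-32.0, -4.5], [-29.0, -4.75], [-26.0, -5.0], [-23.0, -4.5], [-20.0, -4.5], [-17.0, -4.5], [-14.0, -4.5], [-11.0, -4.75], [-8.0, -5.0], [-5.0, -5.0], [-2.0, -5.0], [1.0, -5.0], [4.0, -5.25], [7.0, -5.5], [10.0, -5.25], [13.0, -5.0], [16.0, -5.25], [19.0, -5.25], [22.0, -5.25]]
front slope deg -0.6242635239399286 at -61.75 -4.287221540682173 0.18881542905793341
```

>>> servo_tool(
  steps="-25 0 0 0 0 0 5; -3 0 -10 0 0 0 5; 0 1 -20 0 0 0 5; 0 1 -20 0 0 0 5; 0 1 -20 0 0 0 5; 0 1 -12 0 0 0 5; 0 0 0 0 0 0 5; 0 0 0 0 0 0 5",
)

```text
t: 8.4
eef_pos: [604.5, 41.6, 268.3]
tcp_rot: [-1.805, 1.565, -3.046]
ft_force: [-0.4, 0.4, 0.2]
opening: 0.189
```

```bash
python3 - <<'E'
from h import *
plan([609.1,35.8,255],18.5,1)
p,d,c=snap('wrist'); cv2.imwrite('pics/w4.png',p[60:300,130:390].repeat(3,0)[:600].repeat(3,1))
s,q,R=pose();print(np.degrees(R.as_euler('xyz')), R.as_matrix()[:,0])
E
```

```text
pos [604.5  41.6 268.3] open y ang 18.9 F [-0.4  0.4  0.2] op 18.0 t 8.4 |dp| 15.2
13.3 2.5 7.0 0.007 -0.001 0.006
[-104.59194147   89.66564747 -175.72053084] [-5.81924954e-03 -4.35454622e-04 -9.99982973e-01]
```

View pics/w4.png

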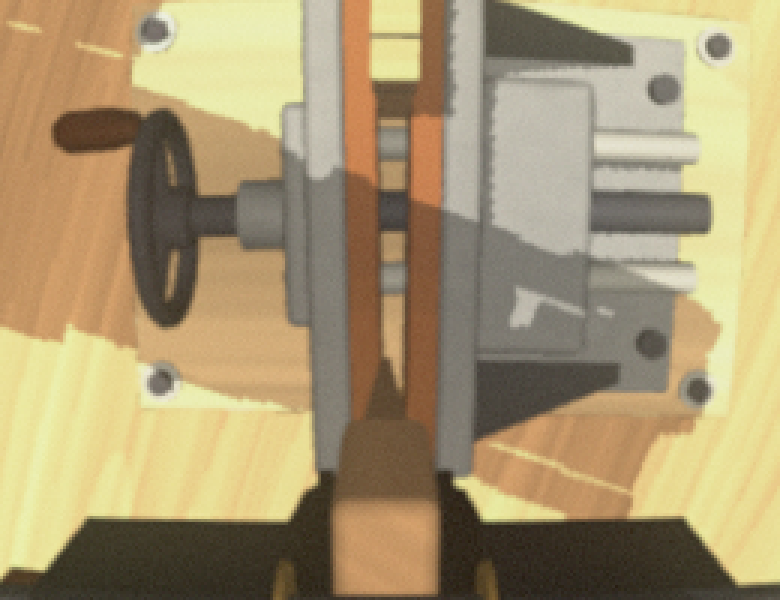

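>>> servo_tool(
  steps="4 1.2 3.5 0.003 0 0.003 5; 4 0.8 3.5 0.003 0 0.003 5; 2 0 0 0 0 0 5; 0 0 0 0 0 0 5; 0 0 0 0 0 0 5; 0 0 0 0 0 0 5; 0 0 0 0 0 0 5; 0 0 0 0 0 0 5",
)

```text
t: 9.25
eef_pos: [609.6, 32.3, 256.5]
tcp_rot: [3.043, 1.569, 1.792]
ft_force: [0.3, 0.6, 0.2]
opening: 0.186
```

```bash
python3 - <<'E'
from h import *
plan([609.1,35.8,255],18.5,1)
p,d,c=snap('wrist'); cv2.imwrite('pics/w5.png',cv2.resize(p[130:240,195:325],None,fx=6,fy=5,interpolation=cv2.INTER_CUBIC))
E
```

```text
pos [609.6  32.3 256.5] open y ang 18.31 F [0.3 0.6 0.2] op 17.7 t 9.25 |dp| 3.9
1.5 0.6 -3.5 -0.003 -0.001 -0.000
```

View pics/w5.png

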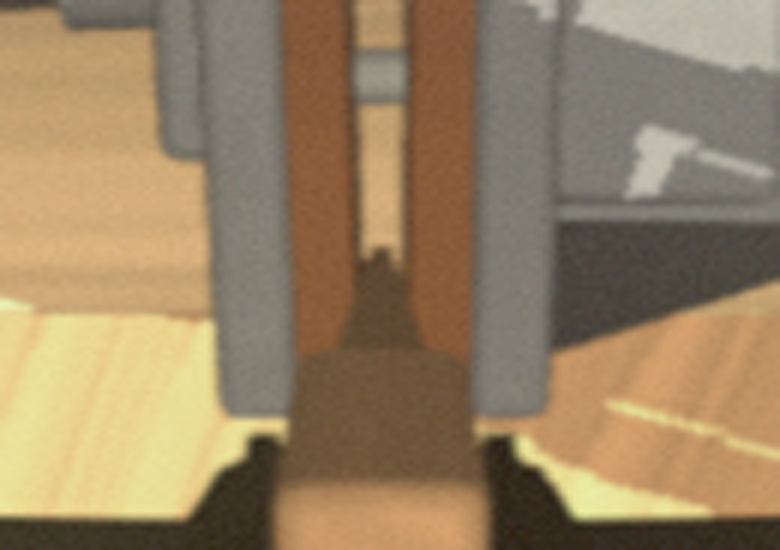

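>>> servo_tool(
  steps="5 0.2 -3 0 0 0 5; 5 0 0 0 0 0 5; 5 0 0 0 0 0 5; 5 0 0 0 0 0 5; 5 0 0 0 0 0 5; 5 0 0 0 0 0 5; 5 0 0 0 0 0 5; 0 0 0 0 0 0 5",
)

```text
t: 10.1
eef_pos: [608.5, 35.8, 217.8]
tcp_rot: [-2.707, 1.569, 2.325]
ft_force: [-1.1, 0.1, -0.6]
opening: 0.186
```

```bash
python3 - <<'E'
from h import *
plan([609.1,35.8,200],18.5,1)
p,d,c=snap('wrist'); cv2.imwrite('pics/w6.png',cv2.resize(p[130:240,195:325],None,fx=6,fy=5,interpolation=cv2.INTER_CUBIC))
print([np.round(sensors.state()['ft_force'],1)])
E
```

```text
pos [608.5  35.8 217.8] open y ang 18.33 F [-1.1  0.1 -0.6] op 17.7 t 10.1 |dp| 17.8
17.8 0.6 0.2 -0.003 -0.002 0.001
[array([ 0.4, -0.9, -0.2])]
```

View pics/w6.png

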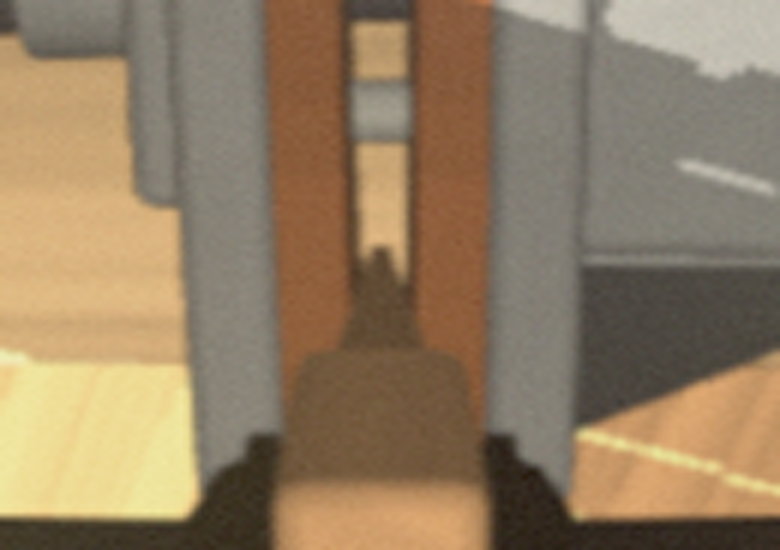

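>>> servo_tool(
  steps="3 0.4 0 0 0 0 5; 3 0 0 0 0 0 5; 3 0 0 0 0 0 5; 2 0 0 0 0 0 5; 2 0 0 0 0 0 5; 1 0 0 0 0 0 5; 0 0 0 0 0 0 5; 0 0 0 0 0 0 5",
)

```text
t: 10.95
eef_pos: [609.3, 35.9, 203.6]
tcp_rot: [2.651, 1.569, 1.4]
ft_force: [-0.8, 0.2, -0.1]
opening: 0.186
```

```bash
cat >> h.py <<'E'
def rep():
    s,p,R=pose(); M=R.as_matrix()
    print('t',round(s['t'],2),'pos',p.round(2),'down',M[:,0].round(3),'yaw',np.degrees(np.arctan2(M[1,1],M[0,1])).round(2),'F tool',(M.T@s['ft_force']).round(2),'mom tool',(M.T@s['moment']).round(3),'op',round(s['opening']*95.1,2))
E
python3 - <<'E'
from h import *
rep()
E
```

```text
t 10.95 pos [609.29  35.89 203.58] down [ 0.     0.001 -1.   ] yaw 18.33 F tool [ 0.14 -0.73 -0.48] mom tool [-0.032 -0.052  0.097] op 17.64
```

>>> servo_tool(
  steps="1 0 0 0 0 0 5; 1 0 0 0 0 0 5; 1 0 0 0 0 0 5; 1 0 0 0 0 0 5; 1 0 0 0 0 0 5; 1 0 0 0 0 0 5; 1 0 0 0 0 0 5; 0 0 0 0 0 0 5",
)

```text
t: 11.75
eef_pos: [609.0, 35.8, 196.1]
tcp_rot: [3.11, 1.57, 1.859]
ft_force: [-0.9, 0.3, -0.9]
opening: 0.187
```

```bash
python3 - <<'E'
from h import *
rep()
p,d,c=snap('wrist'); cv2.imwrite('pics/w7.png',cv2.resize(p[130:240,195:325],None,fx=6,fy=5,interpolation=cv2.INTER_CUBIC))
rep()
E
```

```text
t 11.75 pos [608.98  35.8  196.12] down [-0.     0.001 -1.   ] yaw 18.33 F tool [ 0.9  -0.74 -0.52] mom tool [-0.008 -0.031  0.002] op 17.81
t 11.8 pos [609.    35.82 196.15] down [-0.     0.001 -1.   ] yaw 18.33 F tool [ 1.57 -1.1   0.33] mom tool [-0.052 -0.128 -0.039] op 17.96
```

View pics/w7.png

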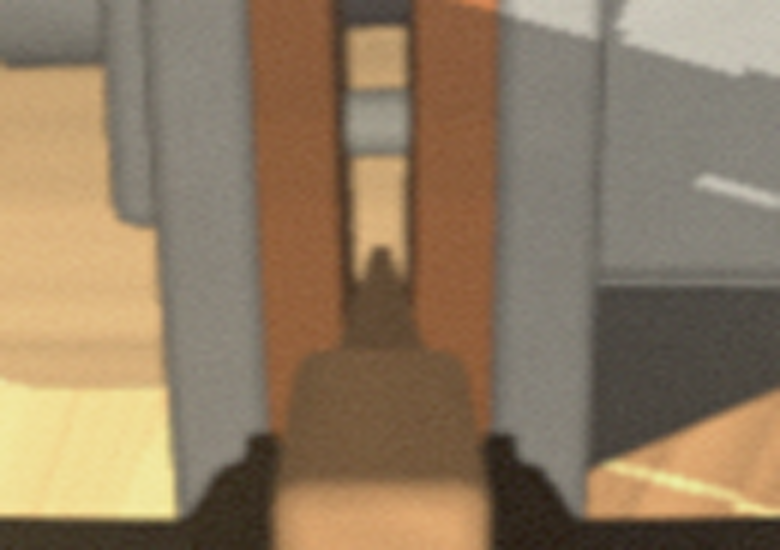

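>>> servo_tool(
  steps="0.8 0 0 0 0 0 5; 0 0 0 0 0 0 5; 0.8 0 0 0 0 0 5; 0 0 0 0 0 0 5; 0.8 0 0 0 0 0 5; 0 0 0 0 0 0 5; 0 0 0 0 0 0 5; 0 0 0 0 0 0 5",
)

```text
t: 12.6
eef_pos: [608.9, 35.8, 193.7]
tcp_rot: [-3.037, 1.57, 1.995]
ft_force: [-0.7, -0.2, 0.1]
opening: 0.184
```

```bash
python3 - <<'E'
from h import *
rep()
for i in range(3): read_camera('wrist');rep()
E
```

```text
t 12.6 pos [608.91  35.77 193.65] down [-0.001  0.001 -1.   ] yaw 18.34 F tool [-0.11 -0.75 -0.08] mom tool [-0.052 -0.099 -0.114] op 17.51
t 12.65 pos [608.87  35.76 193.63] down [-0.001  0.001 -1.   ] yaw 18.33 F tool [ 1.24 -0.67 -0.27] mom tool [-0.008 -0.093 -0.158] op 17.6
t 12.7 pos [608.91  35.76 193.67] down [-0.     0.001 -1.   ] yaw 18.34 F tool [ 0.05 -1.1  -0.11] mom tool [ 0.009 -0.085 -0.171] op 18.04
t 12.75 pos [608.88  35.8  193.63] down [-0.001  0.001 -1.   ] yaw 18.34 F tool [ 0.14 -0.6   0.15] mom tool [-0.01  -0.054 -0.083] op 17.96
```

>>> servo_tool(
  steps="0.8 -0.1 0 0 0 0 5; 0 0 0 0 0 0 5; 0.8 0 0 0 0 0 5; 0 0 0 0 0 0 5; 0.8 0 0 0 0 0 5; 0 0 0 0 0 0 5; 0.8 0 0 0 0 0 5; 0 0 0 0 0 0 5",
)

```text
t: 13.55
eef_pos: [608.8, 35.7, 191.5]
tcp_rot: [2.2, 1.57, 0.949]
ft_force: [-1.0, 0.0, -0.2]
opening: 0.188
```

```bash
python3 - <<'E'
from h import *
rep()
for i in range(3): read_camera('wrist');rep()
E
```

```text
t 13.55 pos [608.83  35.69 191.46] down [ 0.001  0.001 -1.   ] yaw 18.35 F tool [ 0.23 -0.92 -0.35] mom tool [-0.031 -0.013 -0.172] op 17.91
t 13.6 pos [608.86  35.7  191.42] down [ 0.001  0.001 -1.   ] yaw 18.35 F tool [-3.28 -1.71  0.1 ] mom tool [-0.069 -0.01  -0.272] op 17.91
t 13.65 pos [608.86  35.67 191.44] down [ 0.001  0.001 -1.   ] yaw 18.35 F tool [-2.86 -2.04 -0.55] mom tool [-0.031  0.004 -0.32 ] op 17.57
t 13.7 pos [608.88  35.69 191.45] down [ 0.001  0.001 -1.   ] yaw 18.35 F tool [-3.15 -2.15 -0.48] mom tool [-0.054 -0.004 -0.327] op 17.76
```

>>> servo_tool(
  steps="0.5 -0.2 0 0 0 0 5; 0 0 0 0 0 0 5; 0 0 0 0 0 0 5; 0.5 0 0 0 0 0 5; 0 0 0 0 0 0 5; 0 0 0 0 0 0 5; 0 0 0 0 0 0 5; 0.6 0 0 0 0 0 5",
)

```text
t: 14.5
eef_pos: [608.8, 35.7, 191.1]
tcp_rot: [1.698, 1.569, 0.447]
ft_force: [-4.2, -0.6, 10.6]
opening: 0.188
```

```bash
python3 - <<'E'
from h import *
rep()
for i in range(4): read_camera('wrist');rep()
E
```

```text
t 14.5 pos [608.84  35.68 191.1 ] down [ 0.002  0.001 -1.   ] yaw 18.35 F tool [-10.58  -4.17  -0.79] mom tool [-0.062  0.179 -0.844] op 17.88
t 14.55 pos [608.84  35.66 191.09] down [ 0.002  0.001 -1.   ] yaw 18.36 F tool [-7.24 -3.24 -0.47] mom tool [-0.011  0.082 -0.615] op 17.95
t 14.6 pos [608.85  35.64 191.1 ] down [ 0.002  0.001 -1.   ] yaw 18.36 F tool [-7.46 -2.24 -0.46] mom tool [-0.079  0.059 -0.646] op 17.63
t 14.65 pos [608.82  35.67 191.1 ] down [ 0.002  0.001 -1.   ] yaw 18.36 F tool [-7.24 -2.81 -0.84] mom tool [-0.041  0.071 -0.656] op 17.94
t 14.7 pos [608.83  35.67 191.08] down [ 0.002  0.001 -1.   ] yaw 18.36 F tool [-7.16 -3.57 -1.35] mom tool [-0.008  0.035 -0.636] op 18.17
```

>>> servo_tool(
  steps="0.5 -0.4 0 0 0 0 5; 0.5 -0.4 0 0 0 0 5; 0.5 -0.4 0 0 0 0 5; 0.5 -0.4 0 0 0 0 5; 0.5 -0.4 0 0 0 0 5; 0.5 -0.4 0 0 0 0 5; 0.5 -0.4 0 0 0 0 5; 0.5 -0.4 0 0 0 0 5",
)

```text
t: 15.5
eef_pos: [608.4, 35.6, 191.1]
tcp_rot: [1.441, 1.56, 0.19]
ft_force: [-2.6, -0.1, 5.9]
opening: 0.188
```

```bash
python3 - <<'E'
from h import *
rep()
p,d,c=snap('wrist');rep(); cv2.imwrite('pics/w8.png',cv2.resize(p[80:260,165:355],None,fx=4,fy=3.3,interpolation=cv2.INTER_CUBIC))
p,d,c=snap('top');cv2.imwrite('pics/t8.png',cv2.resize(p[100:230,120:340],None,fx=3.5,fy=3.5,interpolation=cv2.INTER_CUBIC));rep()
p,d,c=snap('side');cv2.imwrite('pics/s8.png',cv2.resize(p[80:270,190:330],None,fx=4,fy=3,interpolation=cv2.INTER_CUBIC));rep()
E
```

```text
t 15.5 pos [608.35  35.57 191.05] down [ 0.011  0.002 -1.   ] yaw 18.35 F tool [-5.94 -2.45 -0.77] mom tool [-0.101  0.182 -0.312] op 17.92
t 15.55 pos [608.36  35.57 191.09] down [ 0.011  0.002 -1.   ] yaw 18.35 F tool [-7.09 -3.17 -1.72] mom tool [-0.028  0.147 -0.275] op 17.64
t 15.6 pos [608.37  35.57 191.04] down [ 0.011  0.002 -1.   ] yaw 18.35 F tool [-7.01 -1.68 -0.57] mom tool [ 0.004  0.156 -0.304] op 17.96
t 15.65 pos [608.38  35.56 191.06] down [ 0.011  0.002 -1.   ] yaw 18.35 F tool [-6.24 -2.63 -1.1 ] mom tool [-0.04   0.099 -0.272] op 18.21
```

View pics/w8.png

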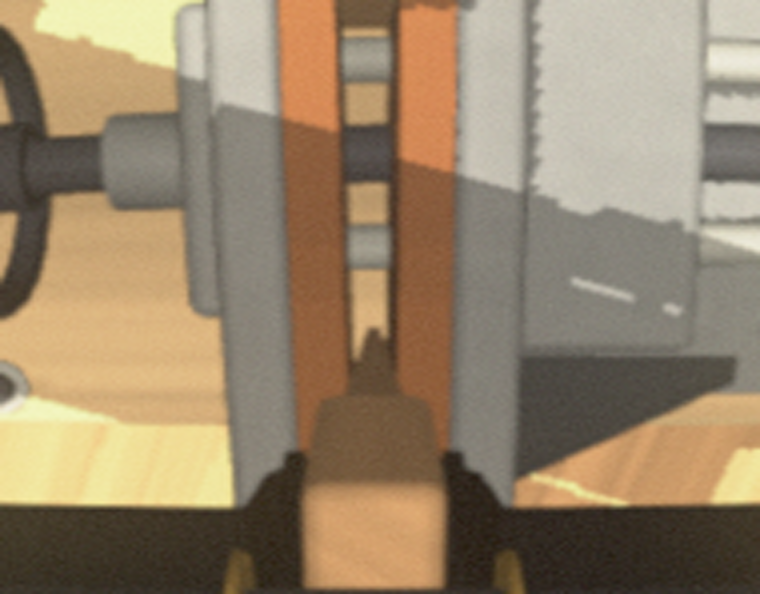

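View pics/t8.png

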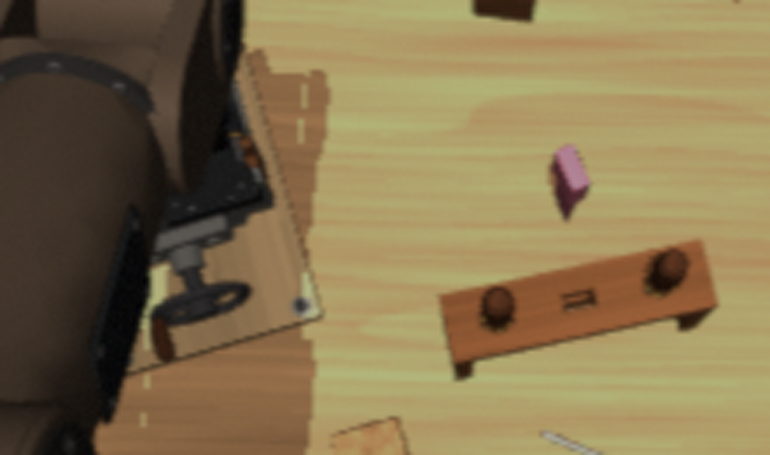

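View pics/s8.png

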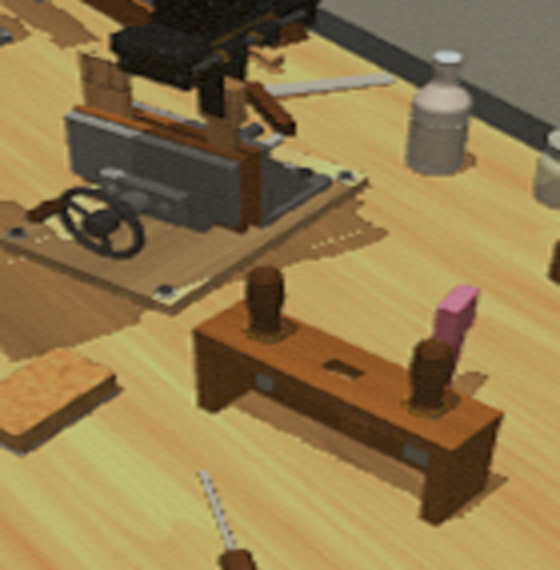

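>>> servo_tool(
  steps="0.4 0 0 0 0 -0.003 5; 0.4 0 0 0 0 -0.003 5; 0.4 0 0 0 0 -0.003 5; 0.5 0 0 0 0 0 5; 0.5 0 0 0 0 0 5; 0.5 0 0 0 0 0 5; 0.5 0 0 0 0 0 5; 0.5 0 0 0 0 0 5",
)

```text
t: 16.45
eef_pos: [608.7, 35.8, 191.0]
tcp_rot: [1.08, 1.565, -0.17]
ft_force: [-4.5, -0.7, 9.0]
opening: 0.195
```

```bash
python3 - <<'E'
from h import *
rep()
for i in range(4): read_camera('wrist');rep()
E
```

```text
t 16.45 pos [608.65  35.76 191.03] down [ 0.005 -0.001 -1.   ] yaw 18.36 F tool [-8.97 -4.42 -0.67] mom tool [-0.083  0.159 -0.703] op 18.59
t 16.5 pos [608.66  35.75 191.02] down [ 0.005 -0.001 -1.   ] yaw 18.36 F tool [-7.76 -3.81 -1.03] mom tool [-0.065  0.106 -0.747] op 17.98
t 16.55 pos [608.67  35.74 191.04] down [ 0.005 -0.001 -1.   ] yaw 18.37 F tool [-7.82 -2.55 -1.32] mom tool [-0.04   0.069 -0.744] op 18.0
t 16.6 pos [608.68  35.73 191.03] down [ 0.005 -0.001 -1.   ] yaw 18.36 F tool [-7.82 -3.08 -0.91] mom tool [-0.058  0.119 -0.733] op 17.72
t 16.65 pos [608.68  35.75 191.05] down [ 0.005 -0.001 -1.   ] yaw 18.36 F tool [-7.54 -3.25 -0.53] mom tool [-0.066  0.1   -0.698] op 18.03
```

```bash
python3 - <<'E'
from h import *
order.job_done(); rep()
E
```

```text
the job is handed in; nothing more can be done
the job is handed in; nothing more can be done
```

I drew the wedge out of the rack's middle slot and lowered it point down into the gap at the empty end of the vise. The job was handed in at about 16.7 s with the gripper still holding it. No verdict is reported, so the result rests on the checks below.

**Depth:** The wedge stopped about 56 mm below the jaw tops; I had predicted about 57 mm from the gap I measured in the pictures (about 9.3 mm).

**Drag:** The upward reaction was steady at about 7.5 N. Further 0.5 mm nudges downward moved it less than 0.1 mm.

**Angle:** The tool was about 0.3° off upright. Its yaw was 18.4°, against about 18.2° measured for the rear jaw.

**Grip:** The opening held steady at about 18 mm.

**Chisels and front jaw:** The last top and side pictures showed both chisels still standing in the rack. Nothing suggested the front jaw had moved, but I did not measure its movement directly.

**Uneven pressure:** The force on the two jaws was not perfectly balanced. About 3 N more came from the rear jaw, of which about 0.7 N looks like sensor offset. A sideways correction only tilted the tool by about 0.6°, so I mostly undid it. I could not measure the force on each jaw separately. That both exceed 1.5 N is inferred from the drag and from the blade being held sideways at the top of the gap.

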